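# Gauge the gap of a sprung bar jig with a tapered feeler blade

### The arm

A 6-joint arm with a two-finger parallel gripper is mounted at the origin on the work surface. World frame = base frame: x ahead of the robot, y to its left, z up, the work surface at z = 0. Lengths are in m, angles in rad, forces in N, time in s.
With the tool pointing down it reaches from about 0.375 to 0.975 m from the base axis. Payload 3.8 kg.
Tool frame: the origin (TCP) lies at the very end of the fingers, on their centre line; the grasp point (between the pads) lies 19 mm behind it; z points along the fingers, y is the line along which they close (so a half turn about z gives the same grasp; the last joint's range is limited). The gripper opens to 85 mm and grips with 20 to 120 N. Pads are 22 mm wide; open, the fingers measure 114 mm over their backs; the gripper's body (76 mm by 85 mm) begins 54 mm behind the grasp point. The pads swing forward as they close: fully open they stand 13 mm farther back than shut.
Start: joints at [-0.037, 0.264, 1.604, -0, 1.274, -0.037], TCP at [0.675, -0, 0.231] pointing down, gripper open.
Joint ranges: [-2.63, 2.63], [-0.94, 2.18], [0.31, 2.57], [-1.31, 4.45], [0, 2.66], [-2.55, 2.55]. Speed limits (rad/s): [2.57, 2.57, 3.14, 3.14, 3.14, 3.14].

### API

Orientations are given as a 3x3 rotation matrix whose columns are the frame's x, y, z axes.
In Python, from cell import manip, imaging gives the robot as it stands.
- The arm moves only by the tool send_rows, never from a script. Its argument "rows" is a list of rows, each an object of numbers: "dx", "dy", "dz": the shift along the tool's x, y, z in units of 0.15 m (1.0 is 0.15 m); "rx", "ry", "rz": the turn, a rotation vector about the tool's x, y, z in units of 360 degrees (1.0 is 360 degrees); "claw": the closure, from -1 (fully open) to 1 (shut). A call has 1 to 5 rows; each row is the pose to reach, as a shift and turn from the pose commanded when the call began, along the tool's axes at that moment, turning the shorter way round; what a row does not reach only later rows make up. A row lasts 1/12 s, in which the tool goes at most 41.7 mm and 7.16 degrees, less where a joint would pass 70% of its speed; a pose out of reach is approached as far as the arm can. A call with a number of a shift or a turn outside -1 to 1 is refused whole. A call with a gripper value outside its range is refused whole. The fingers move at their own pace and stop on an object; "squeeze" is the grip in N (left out, the last holds). Time passes only in rows, so rows that repeat a pose let the fingers close. It gives the time, the measured TCP pose, the force, the opening and the grip force at its end, in the units of the state.
- manip.read_state(): the state, without advancing time (a new reading comes with each control period).
- imaging.capture(name): name is "scene" or "side" or "wrist"; returns (picture, depth): 420x560x3 uint8, blue, green, red; 420x560 float32, m along the optical axis (not along the pixel's ray), 0 where there is no reading.
- imaging.camera_params(name): a dict with "intrinsics" (3x3 intrinsics, pixels), "R" (3x3) and "t" (3): a world point X has camera coordinates R X + t. Camera axes: x right, y down, z forward; pixel columns grow to the right and rows downward; lengths in m; the calibration is good to about 2 mm. A picture is of the moment at which its call begins: read the wrist's pose just before it. camera_params takes no time and is no camera call; for the wrist camera it gives the pose at the moment of the call.
- manip.job_done(): hands the job in; it is judged then, once.
The state is a dict: "time": time; "joint_positions": joint angles; "qvel": joint speeds; "effort": joint torques, N m; "eef_pos": TCP position; "tcp_rot": TCP orientation; "wrist_force": force on the tool from outside, world axes, zero at the start; "ft_torque": the same for the moment, N m; "opening": opening from 0.0 (shut) to 1.0 (fully open); "grip_force": force on a finger pad.
Only numpy, scipy, OpenCV 4.12 (cv2) and the standard library are available. Lean on these libraries where they do the work, as an engineer would, in place of code of your own. Each camera call takes 0.05 s, during which the arm holds its last target. There are 200 camera calls.

### The job

Pick up the tapered feeler blade by its orange handle and slide it, nose first, flat and with its straight edge along the fixed bar, into the gap between the two black bars, until you feel the sprung bar nip it and give by about 2 mm. Do not force it in further than that; let go there and leave the blade lying on the bed, lightly nipped, so that the gap can be read off it. Leave the things round about alone.

Things in the scene. Friction and masses are not known exactly. Their poses are not given: they have to be found in the camera images.
- jig: Bar jig, fixed to the bench: flat steel bed 230 x 145 x 12 mm with two black bars, 90 mm long, 22 mm high, and a gap between. Origin: on the bench under the front end of the fixed bar's inner face. x points along and into the gap: bars from x = 0 to 90 mm, bed x = -130 to 100, y = -85 to 60. The fixed bar (30 mm wide, steel screw heads) is on the +y side, inner face at y = 0. Bed top z = 12 mm.
- pad (a joint): How far the sprung bar has given way, in m: 0 at rest, stops hard at 0.006. It is the black bar (14 mm wide) on the -y side of the gap, on springs in front of a red carriage clamped somewhere different each time: the gap is 9 to 20 mm. It gives square to the gap: 3 N starts it, then 1.5 N more per mm. Its front corner meets the blade 25 to 80 mm behind the nose.
- blade: Tapered steel feeler blade lying flat, 8 mm thick, 0.1 to 0.2 kg. Origin: underside, below the handle's centre; x points to the nose, 126 mm ahead. Straight edge at y = +13 mm, x = -14 to 126. The other edge tapers: 4 mm wide at the nose, 1 mm wider per 5 mm back, 26 mm at the handle. Orange upright handle at the origin: 32 mm along x, 12 mm along y, z = 8 to 64 mm.
- blade_grip (a point): Centre of the orange handle's grip, 40 mm above the blade's underside on the handle's upright axis. Axes as the blade's.
- blade_nose (a point): Front end of the straight edge, half-way up the blade's thickness (4 mm above its underside), 126 mm ahead of the handle's centre and 13 mm to its +y side. Axes as the blade's.
- rod_block: Bystander: wooden block 90 x 60 x 40 mm with coloured glass rods standing in it, up to 150 mm high. Origin at the centre of its underside.
- frit_jar: Bystander: amber glass jar with a metal cap, 60 mm across, 85 mm high. Origin at the centre of its underside.
- tile: Bystander: white ceramic tile 80 x 80 x 12 mm lying flat. Origin at the centre of its underside.
There are look-alikes about, which are no part of the job. Several things have the shape of the blade; the one meant has the colours described above.

How it is judged:
On the way, in this order (a step that is already met when the one before it is completed fails the run):
1. the blade, held by the robot, has its nose between the bars, lined up with the fixed bar (contact force between the fingers and blade above 1 N and x of blade_nose in the frame of jig above 0.005 m and z of blade_nose in the frame of jig below 0.026 m and angle between the x axis of blade and the x axis of jig, either way round below 0.12 rad and y of blade_nose in the frame of jig between -0.009 and 0.0025 m), for 0.05 s.
2. the held blade, straight along the fixed bar, is nipped: the sprung bar is pushed back by 0.5 to 3.5 mm (contact force between the fingers and blade above 1 N and angle between the x axis of blade and the x axis of jig, either way round below 0.07 rad and y of blade_nose in the frame of jig between -0.0025 and 0.0025 m and x of blade_nose in the frame of jig above 0.015 m and z of blade_nose in the frame of jig below 0.026 m and value of joint pad between 0.0005 and 0.0035 m), for 0.15 s.
At the end, for the whole second after the job is handed in: Blade released, still and flat on the bed (0.05 rad, 2.5 mm), nose 15 mm or more into the gap, straight edge within 2.5 mm and 0.07 rad of the fixed bar's face, and the sprung bar holding it, pushed back by 0.5 to 3.5 mm (angle between the x axis of blade and the x axis of jig, either way round below 0.07 rad and y of blade_nose in the frame of jig between -0.0025 and 0.0025 m and x of blade_nose in the frame of jig above 0.015 m and z of blade_nose in the frame of jig below 0.026 m and value of joint pad between 0.0005 and 0.0035 m and z of blade_nose in the frame of jig below 0.0185 m and angle between blade's own z axis and vertical below 0.05 rad and linear speed of blade below 0.01 m/s and not (contact force between the fingers and blade above 0.05 N)); the robot touches nothing.
It fails at once if the blade is forced in: the sprung bar is pushed back by more than 4.5 mm (value of joint pad above 0.0045 m).
It fails at once if the blade is pressed on the jig with more than 40 N (contact force between blade and jig above 40 N).
It fails at once if a bystander is moved by more than 15 mm (distance of any of rod_block, frit_jar, tile from where it was at the start of the episode above 0.015 m).
It also fails if it takes over 72 s, if anything falls off the work surface, if the arm or the gripper's body presses on something with over 40 N, if the wrist force passes 120 N, or if a joint passes its speed limit or range.

## Working session

There is one attempt and no reset: what is moved stays moved. The work goes in short steps, Python scripts to look and compute and a tool call to move; the robot and the scene stay as the last step left them, time stands still between calls to the robot, and variables do not carry over. Pictures are saved under pics/ and viewed, at most 10 in all, crops included, and the job is handed in when it is done.

Besides the shell and the picture viewer there is one more tool, called after "Call:" by a JSON object that holds its "method" and its "body". send_rows: Moves the arm, as the interface text tells. Shifts and turns lie within -1 to 1; 1 stands for 0.15 m of shift or 360 degrees of turn. Its arguments: {"type":"object","properties":{"rows":{"type":"array","items":{"type":"object","properties":{"dx":{"type":"number"},"dy":{"type":"number"},"dz":{"type":"number"},"rx":{"type":"number"},"ry":{"type":"number"},"rz":{"type":"number"},"claw":{"type":"number"}}}},"squeeze":{"type":"number"}},"required":["rows"]}

```bash
mkdir -p pics
python3 - <<'E'
from cell import manip, imaging
import cv2,numpy as np
s=manip.read_state();print(s['time'],s['eef_pos'],s['tcp_rot'])
for n in ['scene','side','wrist']:
    p=imaging.camera_params(n);im,d=imaging.capture(n)
    np.savez(f'pics/{n}0.npz',im=im,d=d,K=p['intrinsics'],R=p['R'],t=p['t'])
    cv2.imwrite(f'pics/{n}0.png',im);print(n,(-np.array(p['R']).T@p['t']).round(3), (d>0).mean())
a=cv2.imread('pics/scene0.png');b=cv2.imread('pics/side0.png')
E
```

```text
0.0 [6.74245720e-01 2.29787337e-05 2.29934237e-01] [[ 1.82048775e-05  9.99997392e-01 -2.28397630e-03]
 [ 9.99999994e-01 -1.79594692e-05  1.07468271e-04]
 [ 1.07426972e-04 -2.28397824e-03 -9.99997386e-01]]
scene [ 1.065 -0.447  0.892] 0.995969387755102
side [0.471 0.605 0.727] 0.9960586734693877
wrist [0.675 0.082 0.372] 0.9960119047619047
```

View pics/scene0.png

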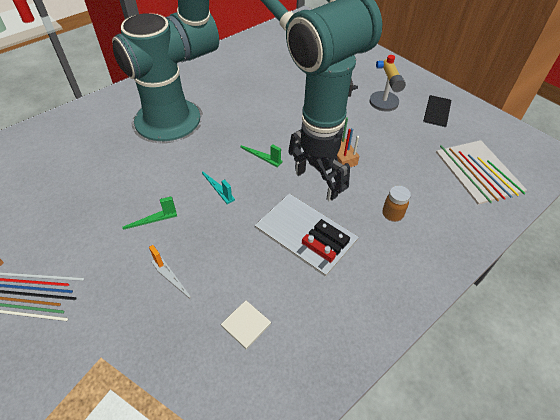

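View pics/side0.png

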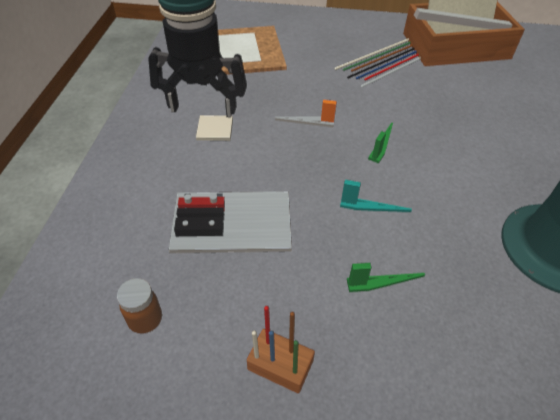

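The candidates in scene0 are green (148,213), green (265,155), teal (218,187) and grey steel with an orange handle (handle 156,257, nose 189,297). Only the last has the steel-and-orange colours described. I'll measure it and the jig, and confirm in a crop.

```bash
cat > h.py <<'E'
import cv2,numpy as np
def load(f):
    z=np.load(f);return z['im'],z['d'],z['K'],z['R'],z['t']
def pts(d,K,R,t):
    v,u=np.mgrid[:d.shape[0],:d.shape[1]]
    c=np.stack([(u-K[0,2])/K[0,0]*d,(v-K[1,2])/K[1,1]*d,d],-1)
    return (c-t)@R
def ray(uv,z,K,R,t):
    uv=np.atleast_2d(uv).astype(float)
    w=np.c_[(uv[:,0]-K[0,2])/K[0,0],(uv[:,1]-K[1,2])/K[1,1],np.ones(len(uv))]@R
    c=-R.T@t
    return c+w*((z-c[2])/w[:,2])[:,None]
E
python3 - <<'E'
from h import *
big=[]
for n in ['scene','side']:
    im,d,K,R,t=load(f'pics/{n}0.npz');P=pts(d,K,R,t)
    hsv=cv2.cvtColor(im,cv2.COLOR_BGR2HSV)
    x0,y0,x1,y1=(140,235,200,305) if n=='scene' else (265,90,345,135)
    sub=np.zeros(d.shape,bool);sub[y0:y1,x0:x1]=1
    org=sub&(hsv[...,0]<20)&(hsv[...,1]>150)
    q=P[org];top=q[q[:,2]>0.058]
    print(n,'handle top',len(top),np.round([top.mean(0),top.min(0),top.max(0)],4).tolist())
    bl=sub&~org&(P[...,2]>0.004)&(P[...,2]<0.012)&(hsv[...,1]<60)
    q=P[bl];r=cv2.minAreaRect(q[:,:2].astype(np.float32)*1000)
    print(' blade',len(q),r)
    b=cv2.boxPoints(r)
    # jig bed
    bed=(abs(P[...,2]-.012)<.004)&(abs(P[...,0]-.65)<.25)&(abs(P[...,1])<.25)&(hsv[...,1]<40)&(hsv[...,2]>130)
    m=cv2.morphologyEx(bed.astype(np.uint8),cv2.MORPH_OPEN,np.ones((3,3)))
    k,l,st,_=cv2.connectedComponentsWithStats(m);
    for i in range(1,k):
        if st[i,4]>600: 
            q=P[l==i];print(' bed?',st[i],cv2.minAreaRect(q[:,:2].astype(np.float32)*1000),np.median(q[:,2]))
    bars=(abs(P[...,2]-.034)<.004)&(hsv[...,2]<70)&(abs(P[...,0]-.7)<.25)&(abs(P[...,1]-.05)<.25)
    k,l,st,_=cv2.connectedComponentsWithStats(bars.astype(np.uint8))
    for i in range(1,k):
        if st[i,4]>60:
            q=P[l==i];print(' bar?',st[i],cv2.minAreaRect(q[:,:2].astype(np.float32)*1000),np.median(q[:,2]))
    big.append(cv2.resize(im[y0:y1,x0:x1],(390,390*(y1-y0)//(x1-x0)),interpolation=cv2.INTER_CUBIC))
H=max(b.shape[0] for b in big)
cv2.imwrite('pics/crop.png',np.hstack([cv2.copyMakeBorder(b,0,H-b.shape[0],0,0,cv2.BORDER_CONSTANT) for b in big]))
E
```

```text
scene handle top 60 [[0.4795, -0.3106, 0.0772], [0.4532, -0.4475, 0.0585], [1.0652, -0.3023, 0.8915]]
 blade 329 ((519.5604248046875, -274.64288330078125), (147.73289489746094, 143.35995483398438), 1.351508378982544)
 bed? [ 257  194   99   80 2374] ((631.885986328125, 31.42133331298828), (231.52313232421875, 146.05606079101562), 9.548355102539062) 0.011434326572128256
 bed? [234 301  36  37 699] ((728.498046875, -228.0486297607422), (79.93084716796875, 52.45865249633789), 7.655548572540283) 0.011158163857954677
 bar? [314 219  36  26 314] ((687.3289794921875, 67.78597259521484), (90.98770904541016, 33.179534912109375), 10.29958438873291) 0.033264269851228274
 bar? [309 229  32  23 183] ((692.54443359375, 37.321807861328125), (91.01082611083984, 16.144786834716797), 9.808717727661133) 0.033322113794783906
side handle top 66 [[0.4677, -0.3026, 0.0627], [0.4529, -0.3128, 0.058], [0.482, -0.2962, 0.0667]]
 blade 312 ((518.6837158203125, -340.686767578125), (197.07443237304688, 126.32875061035156), 12.485539436340332)
 bed? [ 169  192  123   58 4418] ((632.6097412109375, 34.043067932128906), (229.70260620117188, 148.16246032714844), 9.492796897888184) 0.012232477271193379
 bar? [177 208  47   8 331] ((692.0075073242188, 38.719451904296875), (89.04802703857422, 18.564510345458984), 9.563584327697754) 0.03400856940444288
 bar? [175 217  48  15 577] ((686.5923461914062, 71.50688934326172), (89.1187515258789, 34.19923782348633), 11.192427635192871) 0.03429754306204612
```

View pics/crop.png

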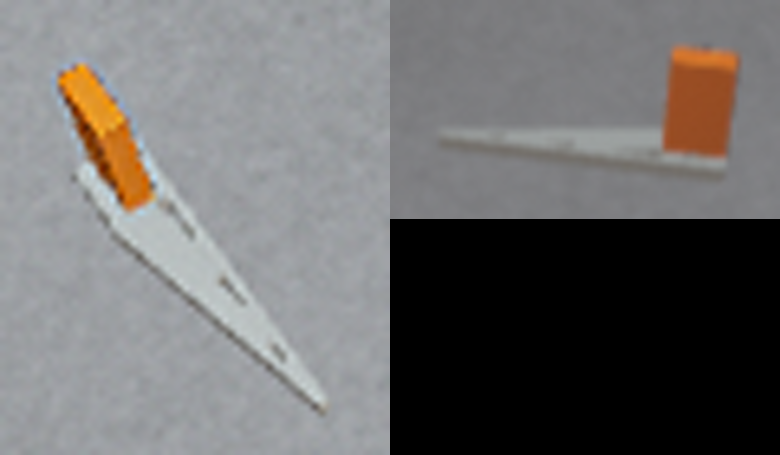

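View pics/wrist0.png

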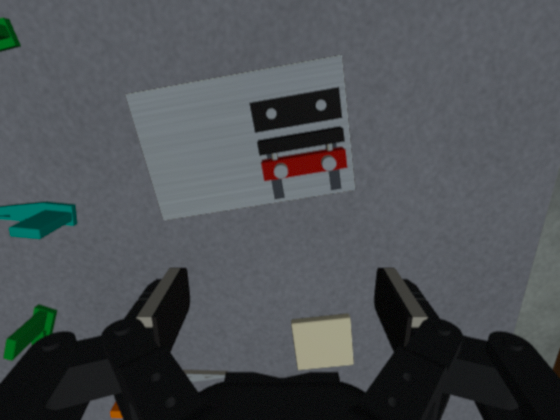

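The crops confirm it: pale steel blade with an upright orange handle, nose at about scene (190,298) and side (275,118). In wrist0 the jig bed is at (130-355, 55-220), with the fixed bar on top (+y) and yaw of about 9.5°. The gap comes out near 10 mm.

Run:
```python
from h import *
for n,uv in [('scene',(190,297.8)),('side',(274.8,118.3))]:
    im,d,K,R,t=load(f'pics/{n}0.npz')
    N=ray(uv,0.008 if n=='scene' else .006,K,R,t)[0];print(n,N, np.degrees(np.arctan2(N[1]+.304,N[0]-.468)),np.hypot(N[1]+.304,N[0]-.468))
```

```text
scene [ 0.59772826 -0.30139306  0.008     ] 1.1512248746329838 0.12975444870001773
side [ 0.59335925 -0.29794955  0.006     ] 2.7632287640743187 0.1255051749047055
```

Call:
{"method": "send_rows", "body": {"rows": [{"dx": -1,"dy": -0.81,"dz": 0,"claw": -1},{"dx": -1,"dy": -0.81},{"dx": -1,"dy": -0.81},{"dx": -1,"dy": -0.81},{"dx": -1,"dy": -0.81}]}}

```text
invalid input at $.rows[0]: expected keys dx, dy, dz, rx, ry, rz, claw
```

Call:
{"method": "send_rows", "body": {"rows": [{"dx": -1,"dy": -0.81},{"dx": -1,"dy": -0.81},{"dx": -1,"dy": -0.81},{"dx": -1,"dy": -0.81},{"dx": -1,"dy": -0.81}]}}

```text
invalid input at $.rows[0]: expected keys dx, dy, dz, rx, ry, rz, claw
```

Call:
{"method": "send_rows", "body": {"rows": [{"rz": 0.086},{"rz": 0.086},{"rz": 0.086},{"rz": 0.086},{"rz": 0.086}]}}

```text
invalid input at $.rows[0]: expected keys dx, dy, dz, rx, ry, rz, claw
```

Call:
{"method": "send_rows", "body": {"rows": [{"rz": 0.086},{"rz": 0.086},{"rz": 0.086},{"rz": 0.086},{"rz": 0.086}]}}

```text
invalid input at $.rows[0]: expected keys dx, dy, dz, rx, ry, rz, claw
```

Call:
{"method": "send_rows", "body": {"rows": [{"rz": 0.086},{"rz": 0.086},{"rz": 0.086},{"rz": 0.086},{"rz": 0.086},{"rz": 0.086}]}}

```text
invalid input at $.rows[0]: expected keys dx, dy, dz, rx, ry, rz, claw
```

All keys are needed. I'll go one call at a time first.

Call:
{"method": "send_rows", "body": {"rows": [{"dx": -1,"dy": -0.81,"dz": 0,"rx": 0,"ry": 0,"rz": 0,"claw": -1},{"dx": -1,"dy": -0.81,"dz": 0,"rx": 0,"ry": 0,"rz": 0,"claw": -1},{"dx": -1,"dy": -0.81,"dz": 0,"rx": 0,"ry": 0,"rz": 0,"claw": -1},{"dx": -1,"dy": -0.81,"dz": 0,"rx": 0,"ry": 0,"rz": 0,"claw": -1},{"dx": -1,"dy": -0.81,"dz": 0,"rx": 0,"ry": 0,"rz": 0,"claw": -1}]}}

```text
time: 0.57
eef_pos: [0.5507, -0.1522, 0.2307]
tcp_rot: [[0.001, 1.0, -0.002], [1.0, -0.001, -0.001], [-0.001, -0.002, -1.0]]
wrist_force: [0.1, -0.2, 0.5]
opening: 1.002
grip_force: 0.0
```

Call:
{"method": "send_rows", "body": {"rows": [{"dx": -1,"dy": -0.81,"dz": 0,"rx": 0,"ry": 0,"rz": 0,"claw": -1},{"dx": -1,"dy": -0.81,"dz": 0,"rx": 0,"ry": 0,"rz": 0,"claw": -1},{"dx": -1,"dy": -0.81,"dz": 0,"rx": 0,"ry": 0,"rz": 0,"claw": -1},{"dx": -1,"dy": -0.81,"dz": 0,"rx": 0,"ry": 0,"rz": 0,"claw": -1},{"dx": -1,"dy": -0.81,"dz": 0,"rx": 0,"ry": 0,"rz": 0,"claw": -1}]}}

```text
time: 0.98
eef_pos: [0.4293, -0.3021, 0.2311]
tcp_rot: [[0.001, 1.0, -0.001], [1.0, -0.001, -0.001], [-0.001, -0.001, -1.0]]
wrist_force: [1.3, -0.4, 0.4]
opening: 1.0
grip_force: 0.0
```

Call:
{"method": "send_rows", "body": {"rows": [{"dx": 0,"dy": 0,"dz": 0,"rx": 0,"ry": 0,"rz": 0.086,"claw": -1},{"dx": 0,"dy": 0,"dz": 0,"rx": 0,"ry": 0,"rz": 0.086,"claw": -1},{"dx": 0,"dy": 0,"dz": 0,"rx": 0,"ry": 0,"rz": 0.086,"claw": -1},{"dx": 0,"dy": 0,"dz": 0,"rx": 0,"ry": 0,"rz": 0.086,"claw": -1},{"dx": 0,"dy": 0,"dz": 0,"rx": 0,"ry": 0,"rz": 0.086,"claw": -1}]}}

```text
time: 1.4
eef_pos: [0.4316, -0.3001, 0.231]
tcp_rot: [[0.52, 0.854, -0.0], [0.854, -0.52, 0.0], [0.0, -0.001, -1.0]]
wrist_force: [-0.2, -0.2, -0.4]
opening: 1.001
grip_force: 0.0
```

Call:
{"method": "send_rows", "body": {"rows": [{"dx": 0,"dy": 0,"dz": 0,"rx": 0,"ry": 0,"rz": 0.086,"claw": -1},{"dx": 0,"dy": 0,"dz": 0,"rx": 0,"ry": 0,"rz": 0.086,"claw": -1},{"dx": 0,"dy": 0,"dz": 0,"rx": 0,"ry": 0,"rz": 0.086,"claw": -1},{"dx": 0,"dy": 0,"dz": 0,"rx": 0,"ry": 0,"rz": 0.086,"claw": -1},{"dx": 0,"dy": 0,"dz": 0,"rx": 0,"ry": 0,"rz": 0.086,"claw": -1}]}}

```text
time: 1.82
eef_pos: [0.4317, -0.2998, 0.2309]
tcp_rot: [[0.885, 0.466, -0.001], [0.466, -0.885, 0.0], [-0.0, -0.001, -1.0]]
wrist_force: [0.1, 0.3, -0.7]
opening: 0.997
grip_force: 0.0
```

Call:
{"method": "send_rows", "body": {"rows": [{"dx": 0,"dy": 0,"dz": 0,"rx": 0,"ry": 0,"rz": 0.086,"claw": -1},{"dx": 0,"dy": 0,"dz": 0,"rx": 0,"ry": 0,"rz": 0.086,"claw": -1},{"dx": 0,"dy": 0,"dz": 0,"rx": 0,"ry": 0,"rz": 0.086,"claw": -1},{"dx": 0,"dy": 0,"dz": 0,"rx": 0,"ry": 0,"rz": 0.086,"claw": -1},{"dx": 0,"dy": 0,"dz": 0,"rx": 0,"ry": 0,"rz": 0.086,"claw": -1}]}}

```text
time: 2.23
eef_pos: [0.4318, -0.2998, 0.2309]
tcp_rot: [[0.998, -0.056, -0.001], [-0.056, -0.998, 0.0], [-0.001, -0.0, -1.0]]
wrist_force: [-1.1, -0.2, -1.5]
opening: 1.0
grip_force: 0.0
```

Run:
```python
from cell import manip, imaging
from h import *
s=manip.read_state();p=imaging.camera_params('wrist');im,d=imaging.capture('wrist')
K,R,t=[np.array(p[k]) for k in('intrinsics','R','t')]
np.savez('pics/w1.npz',im=im,d=d,K=K,R=R,t=t);cv2.imwrite('pics/w1.png',im)
P=pts(d,K,R,t);hsv=cv2.cvtColor(im,cv2.COLOR_BGR2HSV)
near=(abs(P[...,0]-.53)<.12)&(abs(P[...,1]+.3)<.06)
org=near&(hsv[...,0]<20)&(hsv[...,1]>150)
top=org&(abs(P[...,2]-.064)<.004)
q=ray(np.argwhere(top)[:,::-1],.064,K,R,t);print(len(q),cv2.minAreaRect(q[:,:2].astype(np.float32)*1000))
bl=near&~org&(abs(P[...,2]-.008)<.0035)
k,l,st,_=cv2.connectedComponentsWithStats(bl.astype(np.uint8));i=1+st[1:,4].argmax();print(st[i])
c=max(cv2.findContours((l==i).astype(np.uint8),0,1)[0],key=cv2.contourArea)[:,0]
q=ray(c,.008,K,R,t)[:,:2]
v=cv2.fitLine(q.astype(np.float32),2,0,0,0,0) if 0 else None
# straight edge: +y side contour points
for lab,sel in (('up',1),('dn',-1)):
    b=[];
    for x in np.arange(q[:,0].min()+.008,q[:,0].max()-.008,.003):
        w=q[abs(q[:,0]-x)<.002]
        if len(w): b.append(w[np.argmax(sel*w[:,1])])
    b=np.array(b)[8:];f=np.polyfit(b[:,0],b[:,1],1);print(lab,np.degrees(np.arctan(f[0])),f[0]*.47+f[1],np.std(b[:,1]-np.polyval(f,b[:,0])))
print('nose x',q[:,0].max(),q[q[:,0].argmax()])
```

```text
398 ((469.0872802734375, -306.55792236328125), (10.575528144836426, 31.0639591217041), 86.7761459350586)
[ 272   10   27  144 1863]
up -1.8807865149022862 -0.2940574510074618 0.00029219847862890633
dn 9.512569683693018 -0.3228627981297657 0.0001022706670801731
nose x 0.5948780807529295 [ 0.59487808 -0.29845688]
```

View pics/w1.png

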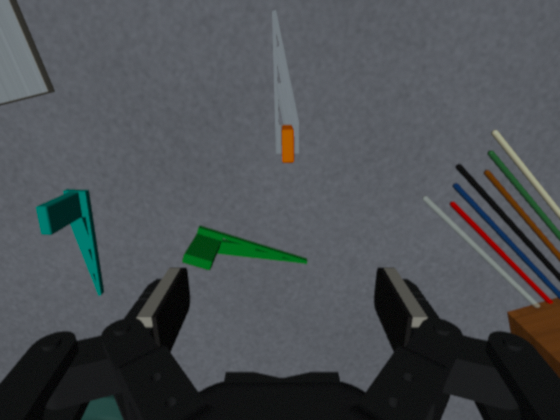

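Wrist1 shows the blade at centre, handle top at (288,143) and nose at (275,12), giving yaw -1.9° and handle at (0.469,-0.3066). I'll descend.

Call:
{"method": "send_rows", "body": {"rows": [{"dx": 0.25,"dy": 0.031,"dz": 0.2,"rx": 0,"ry": 0,"rz": -0.0036,"claw": -1},{"dx": 0.25,"dy": 0.031,"dz": 0.5,"rx": 0,"ry": 0,"rz": -0.0036,"claw": -1},{"dx": 0.25,"dy": 0.031,"dz": 0.8,"rx": 0,"ry": 0,"rz": -0.0036,"claw": -1},{"dx": 0.25,"dy": 0.031,"dz": 1,"rx": 0,"ry": 0,"rz": -0.0036,"claw": -1},{"dx": 0.25,"dy": 0.031,"dz": 1,"rx": 0,"ry": 0,"rz": -0.0036,"claw": -1}]}}

```text
time: 2.7
eef_pos: [0.4629, -0.3019, 0.072]
tcp_rot: [[1.0, -0.026, -0.014], [-0.026, -1.0, 0.01], [-0.014, -0.01, -1.0]]
wrist_force: [-2.3, 1.9, -1.7]
opening: 1.004
grip_force: 0.0
```

Call:
{"method": "send_rows", "body": {"rows": [{"dx": 0,"dy": 0,"dz": 0.2,"rx": 0,"ry": 0,"rz": 0,"claw": -1},{"dx": 0,"dy": 0,"dz": 0.36,"rx": 0,"ry": 0,"rz": 0,"claw": -1},{"dx": 0,"dy": 0,"dz": 0.39,"rx": 0,"ry": 0,"rz": 0,"claw": -1},{"dx": 0,"dy": 0,"dz": 0.39,"rx": 0,"ry": 0,"rz": 0,"claw": -1}]}}

```text
time: 3.03
eef_pos: [0.4684, -0.306, 0.0225]
tcp_rot: [[1.0, -0.027, -0.002], [-0.027, -1.0, 0.002], [-0.002, -0.002, -1.0]]
wrist_force: [0.1, 0.2, 0.8]
opening: 0.999
grip_force: 0.0
```

Call:
{"method": "send_rows", "body": {"rows": [{"dx": 0,"dy": 0,"dz": 0,"rx": 0,"ry": 0,"rz": 0,"claw": 1},{"dx": 0,"dy": 0,"dz": 0,"rx": 0,"ry": 0,"rz": 0,"claw": 1},{"dx": 0,"dy": 0,"dz": 0,"rx": 0,"ry": 0,"rz": 0,"claw": 1},{"dx": 0,"dy": 0,"dz": 0,"rx": 0,"ry": 0,"rz": 0,"claw": 1},{"dx": 0,"dy": 0,"dz": 0,"rx": 0,"ry": 0,"rz": 0,"claw": 1}], "squeeze": 40}}

```text
time: 3.45
eef_pos: [0.4699, -0.307, 0.024]
tcp_rot: [[1.0, -0.028, 0.002], [-0.028, -1.0, -0.001], [0.002, 0.001, -1.0]]
wrist_force: [0.7, -0.5, 0.1]
opening: 0.303
grip_force: 0.0
```

Call:
{"method": "send_rows", "body": {"rows": [{"dx": 0,"dy": 0,"dz": 0,"rx": 0,"ry": 0,"rz": 0,"claw": 1},{"dx": 0,"dy": 0,"dz": 0,"rx": 0,"ry": 0,"rz": 0,"claw": 1},{"dx": 0,"dy": 0,"dz": 0,"rx": 0,"ry": 0,"rz": 0,"claw": 1},{"dx": 0,"dy": 0,"dz": 0,"rx": 0,"ry": 0,"rz": 0,"claw": 1},{"dx": 0,"dy": 0,"dz": 0,"rx": 0,"ry": 0,"rz": 0,"claw": 1}]}}

```text
time: 3.87
eef_pos: [0.4695, -0.3068, 0.0235]
tcp_rot: [[1.0, -0.028, 0.001], [-0.028, -1.0, -0.0], [0.001, 0.0, -1.0]]
wrist_force: [-0.7, 0.7, 5.6]
opening: 0.134
grip_force: 44.0
```

Call:
{"method": "send_rows", "body": {"rows": [{"dx": 0,"dy": 0,"dz": -0.2,"rx": 0,"ry": 0,"rz": 0,"claw": 1},{"dx": 0,"dy": 0,"dz": -0.4,"rx": 0,"ry": 0,"rz": 0,"claw": 1},{"dx": 0,"dy": 0,"dz": -0.55,"rx": 0,"ry": 0,"rz": 0,"claw": 1},{"dx": 0,"dy": 0,"dz": -0.55,"rx": 0,"ry": 0,"rz": 0,"claw": 1}]}}

```text
time: 4.2
eef_pos: [0.4723, -0.3087, 0.1103]
tcp_rot: [[1.0, -0.028, 0.007], [-0.028, -1.0, -0.005], [0.007, 0.005, -1.0]]
wrist_force: [0.5, 0.5, 0.2]
opening: 0.136
grip_force: 43.1
```

Call:
{"method": "send_rows", "body": {"rows": [{"dx": 0.1,"dy": -0.2,"dz": 0,"rx": 0,"ry": 0,"rz": 0,"claw": 1},{"dx": 0.1,"dy": -0.4,"dz": 0,"rx": 0,"ry": 0,"rz": 0,"claw": 1},{"dx": 0.1,"dy": -0.6,"dz": 0,"rx": 0,"ry": 0,"rz": 0,"claw": 1},{"dx": 0.1,"dy": -0.8,"dz": 0,"rx": 0,"ry": 0,"rz": 0,"claw": 1},{"dx": 0.1,"dy": -1,"dz": 0,"rx": 0,"ry": 0,"rz": 0,"claw": 1}]}}

```text
time: 4.62
eef_pos: [0.487, -0.1553, 0.1036]
tcp_rot: [[1.0, -0.028, -0.002], [-0.028, -1.0, 0.001], [-0.003, -0.001, -1.0]]
wrist_force: [-0.5, 0.2, -1.2]
opening: 0.135
grip_force: 43.0
```

Call:
{"method": "send_rows", "body": {"rows": [{"dx": 0.1,"dy": -0.2,"dz": 0,"rx": 0,"ry": 0,"rz": -0.01,"claw": 1},{"dx": 0.1,"dy": -0.4,"dz": 0,"rx": 0,"ry": 0,"rz": -0.02,"claw": 1},{"dx": 0.1,"dy": -0.6,"dz": 0,"rx": 0,"ry": 0,"rz": -0.031,"claw": 1},{"dx": 0.1,"dy": -0.8,"dz": 0,"rx": 0,"ry": 0,"rz": -0.031,"claw": 1},{"dx": 0.1,"dy": -1,"dz": 0,"rx": 0,"ry": 0,"rz": -0.031,"claw": 1}]}}

```text
time: 5.03
eef_pos: [0.5062, -0.0059, 0.1037]
tcp_rot: [[0.986, 0.167, -0.002], [0.167, -0.986, 0.0], [-0.002, -0.001, -1.0]]
wrist_force: [-0.4, -0.1, -1.2]
opening: 0.131
grip_force: 42.9
```

Call:
{"method": "send_rows", "body": {"rows": [{"dx": 0,"dy": 0,"dz": 0,"rx": 0,"ry": 0,"rz": 0,"claw": 1},{"dx": 0,"dy": 0,"dz": 0,"rx": 0,"ry": 0,"rz": 0,"claw": 1},{"dx": 0,"dy": 0,"dz": 0,"rx": 0,"ry": 0,"rz": 0,"claw": 1}]}}

```text
time: 5.28
eef_pos: [0.5067, -0.0076, 0.1042]
tcp_rot: [[0.986, 0.167, -0.002], [0.167, -0.986, -0.0], [-0.002, 0.0, -1.0]]
wrist_force: [0.2, 0.8, -2.0]
opening: 0.135
grip_force: 42.9
```

```bash
cat > meas.py <<'E'
import sys
from cell import manip, imaging
from h import *
name=sys.argv[1]; ub=float(sys.argv[2]) # z of blade underside
s=manip.read_state();p=imaging.camera_params('wrist');im,d=imaging.capture('wrist')
K,R,t=[np.array(p[k]) for k in('intrinsics','R','t')]
np.savez(f'pics/{name}.npz',im=im,d=d,K=K,R=R,t=t);cv2.imwrite(f'pics/{name}.png',im)
P=pts(d,K,R,t);T=np.array(s['tcp_rot']);L=(P-s['eef_pos'])@T
print('eef',s['eef_pos'].__repr__(),'yaw',np.degrees(np.arctan2(T[1,0],T[0,0])),'force',s['wrist_force'])
hsv=cv2.cvtColor(im,cv2.COLOR_BGR2HSV)
bl=(L[...,0]>.02)&(L[...,0]<.14)&(abs(L[...,1])<.03)&(abs(P[...,2]-ub-.008)<.004)&(hsv[...,2]>50)
k,l,st,_=cv2.connectedComponentsWithStats(bl.astype(np.uint8));i=1+st[1:,4].argmax()
print('blade z along x:',[np.median(P[(l==i)&(abs(L[...,0]-x)<.008)][:,2]).round(4) for x in (.04,.08,.11)])
c=max(cv2.findContours((l==i).astype(np.uint8),0,1)[0],key=cv2.contourArea)[:,0]
q=(ray(c,ub+.008,K,R,t)-s['eef_pos'])@T
for lab,sg in (('straight',-1),('taper',1)):
    b=np.array([w[np.argmax(sg*w[:,1])] for x in np.arange(.03,q[:,0].max()-.01,.003) if len(w:=q[abs(q[:,0]-x)<.002])])
    f=np.polyfit(b[:,0],b[:,1],1);print(lab,'tool-angle',np.degrees(np.arctan(f[0])),'y at x=0,nose',f[1],np.polyval(f,.126),'sd',np.std(b[:,1]-np.polyval(f,b[:,0])))
n=q[q[:,0].argmax()];print('nose tool x',n[0])
# bars
near=np.hypot(P[...,0]-.69,P[...,1]-.055)<.09
bars=near&(abs(P[...,2]-.034)<.004)&(hsv[...,2]<60)
k,l,st,_=cv2.connectedComponentsWithStats(bars.astype(np.uint8))
for i in range(1,k):
    if st[i,4]>200:
        r=ray(np.argwhere(l==i)[:,::-1],.034,K,R,t)[:,:2]
        bx=cv2.minAreaRect(r.astype(np.float32)*1000)
        print('bar',st[i],bx)
        c10=np.array([np.cos(np.radians(9.6)),np.sin(np.radians(9.6))]);o=np.array([.6449,.0475])
        J=np.c_[(r-o)@c10,(r-o)@[-c10[1],c10[0]]]
        for lab,sg in(('+y',1),('-y',-1)):
            b=np.array([w[np.argmax(sg*w[:,1])] for x in np.arange(J[:,0].min()+.005,J[:,0].max()-.005,.003) if len(w:=J[abs(J[:,0]-x)<.002])])
            f=np.polyfit(b[:,0],b[:,1],1);print('  face',lab,'y@0 %.4f angle %.2f sd %.4f'%(f[1],9.6+np.degrees(f[0]),np.std(b[:,1]-np.polyval(f,b[:,0]))),'x range',J[:,0].min().round(4),J[:,0].max().round(4))
E
python3 meas.py w2 0.085
```

```text
eef array([ 0.50667883, -0.00755063,  0.10417942]) yaw 9.633852725883633 force [ 0.15012011  0.76029638 -1.99389755]
blade z along x: [np.float64(nan), np.float64(0.0893), np.float64(nan)]
  return _methods._mean(a, axis=axis, dtype=dtype,
  ret = ret.dtype.type(ret / rcount)
Traceback (most recent call last):
  File "meas.py", line 18, in <module>
    f=np.polyfit(b[:,0],b[:,1],1);print(lab,'tool-angle',np.degrees(np.arctan(f[0])),'y at x=0,nose',f[1],np.polyval(f,.126),'sd',np.std(b[:,1]-np.polyval(f,b[:,0])))
                 ~^^^^^
IndexError: too many indices for array: array is 1-dimensional, but 2 were indexed
```

View pics/w2.png

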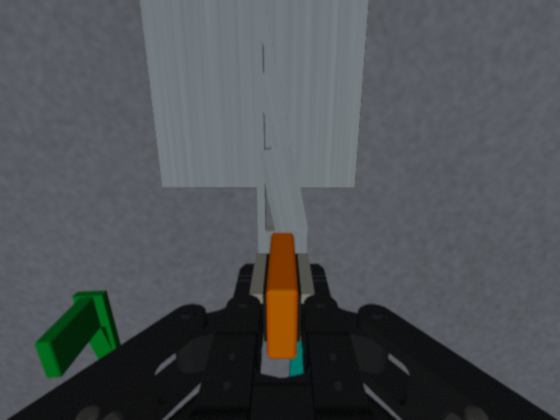

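Wrist2 shows the blade held, handle at (282,295), blade running up from (283,230) to the nose near (267,30); the bars are out of view above. I'll check its tilt by depth.

Run:
```python
from h import *
im,d,K,R,t=load('pics/w2.npz');P=pts(d,K,R,t);T=np.array([[.986,.167,0],[.167,-.986,0],[0,0,-1.]]);L=(P-[.50668,-.00755,.10418])@T
for v in range(10,235,15):
    w=np.where((P[v,:,2]>.04)&(np.arange(560)>240)&(np.arange(560)<320))[0]
    if len(w): print(v,w.min(),w.max(),'x',L[v,w,0].mean().round(4),'y',L[v,w.min(),1].round(4),L[v,w.max(),1].round(4),'z',np.median(P[v,w,2]).round(4))
```

```text
10 253 265 x 0.1176 y -0.0129 -0.0078 z 0.0876
25 253 268 x 0.1119 y -0.0131 -0.0066 z 0.0871
40 253 271 x 0.106 y -0.0134 -0.0053 z 0.0875
55 254 273 x 0.1 y -0.0129 -0.0045 z 0.0874
70 254 277 x 0.0938 y -0.0131 -0.0027 z 0.0873
85 254 280 x 0.0874 y -0.0132 -0.0014 z 0.0872
100 255 282 x 0.0809 y -0.0131 -0.0005 z 0.0876
115 255 285 x 0.0741 y -0.0132 0.0009 z 0.0874
130 255 288 x 0.0672 y -0.0135 0.0024 z 0.0876
145 256 291 x 0.0601 y -0.0131 0.0039 z 0.0877
160 256 294 x 0.0528 y -0.0132 0.0054 z 0.0877
175 257 297 x 0.0452 y -0.0129 0.007 z 0.0878
190 257 300 x 0.0374 y -0.0131 0.0087 z 0.0876
205 257 302 x 0.0294 y -0.0133 0.0097 z 0.0877
220 258 305 x 0.0211 y -0.0131 0.0116 z 0.0878
```

The blade is flat and aligned with the tool: straight edge at tool y = -13.1 mm, underside 24 mm below the TCP. I'll move 60 mm ahead, still above the bars, to see the fixed bar's face.

Call:
{"method": "send_rows", "body": {"rows": [{"dx": 0.2,"dy": 0,"dz": 0,"rx": 0,"ry": 0,"rz": 0,"claw": 1},{"dx": 0.4,"dy": 0,"dz": 0,"rx": 0,"ry": 0,"rz": 0,"claw": 1},{"dx": 0.4,"dy": 0,"dz": 0,"rx": 0,"ry": 0,"rz": 0,"claw": 1},{"dx": 0.4,"dy": 0,"dz": 0,"rx": 0,"ry": 0,"rz": 0,"claw": 1},{"dx": 0.4,"dy": 0,"dz": 0,"rx": 0,"ry": 0,"rz": 0,"claw": 1}]}}

```text
time: 5.75
eef_pos: [0.5659, 0.0014, 0.1046]
tcp_rot: [[0.986, 0.165, -0.002], [0.165, -0.986, -0.0], [-0.002, -0.0, -1.0]]
wrist_force: [-1.4, 0.2, -1.4]
opening: 0.136
grip_force: 42.9
```

```bash
cat > bars.py <<'E'
import sys
from cell import manip, imaging
from h import *
name=sys.argv[1]
s=manip.read_state();p=imaging.camera_params('wrist');im,d=imaging.capture('wrist')
K,R,t=[np.array(p[k]) for k in('intrinsics','R','t')]
np.savez(f'pics/{name}.npz',im=im,d=d,K=K,R=R,t=t);cv2.imwrite(f'pics/{name}.png',im)
T=np.array(s['tcp_rot']);e=np.array(s['eef_pos']);L=(pts(d,K,R,t)-e)@T;Z=pts(d,K,R,t)[...,2]
print('eef',e,'yaw',np.degrees(np.arctan2(T[1,0],T[0,0])),'time',s['time'],'force',s['wrist_force'])
for v in range(5,235,10):
    out=[]
    for nm,lo,hi in(('blade',float(sys.argv[2])+.004,float(sys.argv[2])+.012),('bars',.030,.038)):
        m=((Z[v]>lo)&(Z[v]<hi)&(abs(np.arange(560)-280)<160)).astype(np.uint8)
        g=im[v].max(1); m&=((g<60) if nm=='bars' else (g>60)).astype(np.uint8)
        ed=np.flatnonzero(np.diff(np.r_[0,m,0]));
        for a,b in zip(ed[::2],ed[1::2]):
            if b-a>5:
                zz=.034 if nm=='bars' else float(sys.argv[2])+.008
                q=(ray([(a-.5,v),(b-.5,v)],zz,K,R,t)-e)@T
                out.append((nm,a,b,'x %.1f y %.1f..%.1f'%(1e3*q[0,0],1e3*q[0,1],1e3*q[1,1])))
    print(v,out)
E
python3 bars.py w3 0.080
```

```text
eef [0.56589295 0.00137201 0.10456566] yaw 9.491641402011545 time 5.75 force [-1.39751451  0.1789483  -1.38938354]
5 [('blade', np.int64(253), np.int64(265), 'x 119.4 y -13.0..-7.9'), ('bars', np.int64(176), np.int64(228), 'x 132.0 y -61.4..-31.6'), ('bars', np.int64(245), np.int64(252), 'x 132.0 y -21.9..-17.9')]
15 [('blade', np.int64(253), np.int64(262), 'x 115.7 y -13.1..-9.3'), ('bars', np.int64(177), np.int64(229), 'x 127.0 y -61.3..-31.3'), ('bars', np.int64(246), np.int64(252), 'x 126.9 y -21.5..-18.0')]
25 [('blade', np.int64(253), np.int64(269), 'x 111.8 y -13.2..-6.3'), ('bars', np.int64(179), np.int64(229), 'x 121.9 y -60.7..-31.6'), ('bars', np.int64(246), np.int64(252), 'x 121.8 y -21.7..-18.2')]
35 [('blade', np.int64(253), np.int64(271), 'x 108.0 y -13.4..-5.5'), ('bars', np.int64(179), np.int64(229), 'x 116.6 y -61.2..-31.8'), ('bars', np.int64(246), np.int64(253), 'x 116.6 y -21.9..-17.8')]
45 [('blade', np.int64(253), np.int64(273), 'x 104.0 y -13.5..-4.6'), ('bars', np.int64(180), np.int64(195), 'x 111.3 y -61.2..-52.3'), ('bars', np.int64(208), np.int64(230), 'x 
[... 1868 characters left out ...]
6), 'x 50.3 y -13.6..6.2')]
175 [('blade', np.int64(257), np.int64(298), 'x 45.2 y -13.2..7.3')]
185 [('blade', np.int64(257), np.int64(300), 'x 40.1 y -13.4..8.4')]
195 [('blade', np.int64(257), np.int64(265), 'x 34.8 y -13.5..-9.4'), ('blade', np.int64(268), np.int64(302), 'x 34.8 y -7.9..9.5')]
205 [('blade', np.int64(257), np.int64(265), 'x 29.4 y -13.6..-9.5'), ('blade', np.int64(270), np.int64(303), 'x 29.4 y -6.9..10.1')]
215 [('blade', np.int64(257), np.int64(266), 'x 23.9 y -13.8..-9.1'), ('blade', np.int64(272), np.int64(305), 'x 23.9 y -6.0..11.2')]
225 [('blade', np.int64(258), np.int64(266), 'x 18.3 y -13.4..-9.2'), ('blade', np.int64(274), np.int64(307), 'x 18.3 y -5.0..12.4')]
```

View pics/w3.png

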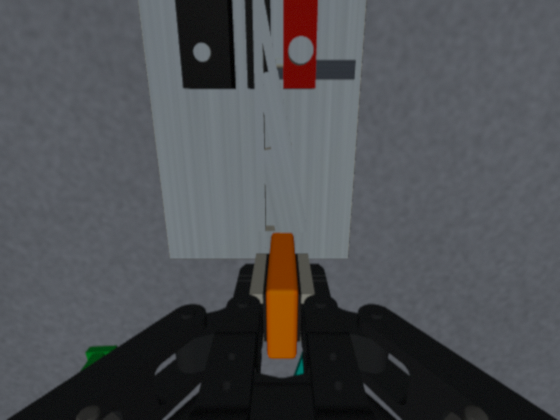

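In wrist3 the fixed bar's face is at column ~231 (tool y = -31.5 mm, parallel to the tool), its front end at row ~88 (tool x ≈ 87 mm), and the pad face at y ≈ -21.7, so the gap is about 9.8 mm. I'll back off, line up and lower.

Call:
{"method": "send_rows", "body": {"rows": [{"dx": -0.2,"dy": -0.06,"dz": 0,"rx": 0,"ry": 0,"rz": 0,"claw": 1},{"dx": -0.36,"dy": -0.115,"dz": 0,"rx": 0,"ry": 0,"rz": 0,"claw": 1},{"dx": -0.36,"dy": -0.115,"dz": 0.15,"rx": 0,"ry": 0,"rz": 0,"claw": 1},{"dx": -0.36,"dy": -0.115,"dz": 0.3,"rx": 0,"ry": 0,"rz": 0,"claw": 1},{"dx": -0.36,"dy": -0.115,"dz": 0.4,"rx": 0,"ry": 0,"rz": 0,"claw": 1}]}}

```text
time: 6.22
eef_pos: [0.5081, 0.0101, 0.044]
tcp_rot: [[0.986, 0.166, -0.001], [0.166, -0.986, -0.0], [-0.001, -0.0, -1.0]]
wrist_force: [0.1, 0.4, -1.4]
opening: 0.13
grip_force: 42.9
```

Call:
{"method": "send_rows", "body": {"rows": [{"dx": 0,"dy": 0,"dz": 0.03,"rx": 0,"ry": 0,"rz": 0,"claw": 1},{"dx": 0,"dy": 0,"dz": 0.045,"rx": 0,"ry": 0,"rz": 0,"claw": 1},{"dx": 0,"dy": 0,"dz": 0.045,"rx": 0,"ry": 0,"rz": 0,"claw": 1},{"dx": 0,"dy": 0,"dz": 0.045,"rx": 0,"ry": 0,"rz": 0,"claw": 1}]}}

```text
time: 6.55
eef_pos: [0.5113, 0.0103, 0.0395]
tcp_rot: [[0.986, 0.166, 0.002], [0.166, -0.986, -0.0], [0.002, 0.0, -1.0]]
wrist_force: [-0.1, -0.1, -1.0]
opening: 0.133
grip_force: 42.9
```

```bash
python3 bars.py w4 0.0135 | awk 'NR==1||NR%3==2'
```

```text
eef [0.51127725 0.01028944 0.03949868] yaw 9.55673646772357 time 6.55 force [-0.14812446 -0.09372531 -1.02417992]
5 [('blade', np.int64(253), np.int64(265), 'x 119.9 y -13.2..-8.0')]
35 [('blade', np.int64(253), np.int64(271), 'x 108.2 y -13.5..-5.6')]
65 [('blade', np.int64(267), np.int64(276), 'x 96.0 y -7.5..-3.5')]
95 [('blade', np.int64(255), np.int64(282), 'x 83.1 y -13.4..-0.7')]
125 [('blade', np.int64(255), np.int64(264), 'x 69.4 y -13.7..-9.4'), ('blade', np.int64(267), np.int64(288), 'x 69.4 y -8.0..2.1')]
155 [('blade', np.int64(256), np.int64(294), 'x 55.0 y -13.6..5.2')]
185 [('blade', np.int64(257), np.int64(296), 'x 39.6 y -13.5..6.4')]
215 [('blade', np.int64(257), np.int64(266), 'x 23.3 y -13.9..-9.2'), ('blade', np.int64(272), np.int64(305), 'x 23.3 y -6.0..11.3')]
```

Call:
{"method": "send_rows", "body": {"rows": [{"dx": 0,"dy": 0,"dz": 0,"rx": 0,"ry": 0,"rz": 0,"claw": 1},{"dx": 0,"dy": 0,"dz": 0,"rx": 0,"ry": 0,"rz": 0,"claw": 1},{"dx": 0,"dy": 0,"dz": 0,"rx": 0,"ry": 0,"rz": 0,"claw": 1},{"dx": 0,"dy": 0,"dz": 0,"rx": 0,"ry": 0,"rz": 0,"claw": 1}]}}

```text
time: 6.93
eef_pos: [0.5108, 0.0105, 0.0389]
tcp_rot: [[0.986, 0.166, 0.001], [0.166, -0.986, -0.0], [0.001, 0.0, -1.0]]
wrist_force: [-0.2, 0.9, -1.2]
opening: 0.135
grip_force: 42.9
```

Call:
{"method": "send_rows", "body": {"rows": [{"dx": 0.03,"dy": 0.008,"dz": 0.013,"rx": 0,"ry": 0,"rz": 0,"claw": 1},{"dx": 0.06,"dy": 0.008,"dz": 0.013,"rx": 0,"ry": 0,"rz": 0,"claw": 1},{"dx": 0.08,"dy": 0.008,"dz": 0.013,"rx": 0,"ry": 0,"rz": 0,"claw": 1},{"dx": 0.09,"dy": 0.008,"dz": 0.013,"rx": 0,"ry": 0,"rz": 0,"claw": 1},{"dx": 0.1,"dy": 0.008,"dz": 0.013,"rx": 0,"ry": 0,"rz": 0,"claw": 1}]}}

```text
time: 7.35
eef_pos: [0.5259, 0.0119, 0.0365]
tcp_rot: [[0.986, 0.166, -0.0], [0.166, -0.986, 0.0], [-0.0, -0.0, -1.0]]
wrist_force: [0.0, 0.2, -0.9]
opening: 0.132
grip_force: 42.9
```

Call:
{"method": "send_rows", "body": {"rows": [{"dx": 0.02,"dy": 0,"dz": 0,"rx": 0,"ry": 0,"rz": 0,"claw": 1},{"dx": 0.04,"dy": 0,"dz": 0,"rx": 0,"ry": 0,"rz": 0,"claw": 1},{"dx": 0.05,"dy": 0,"dz": 0,"rx": 0,"ry": 0,"rz": 0,"claw": 1},{"dx": 0.06,"dy": 0,"dz": 0,"rx": 0,"ry": 0,"rz": 0,"claw": 1},{"dx": 0.06,"dy": 0,"dz": 0,"rx": 0,"ry": 0,"rz": 0,"claw": 1}]}}

```text
time: 7.77
eef_pos: [0.5348, 0.0134, 0.0366]
tcp_rot: [[0.986, 0.166, 0.0], [0.166, -0.986, -0.0], [0.0, 0.0, -1.0]]
wrist_force: [0.4, -0.3, -1.7]
opening: 0.135
grip_force: 42.9
```

Call:
{"method": "send_rows", "body": {"rows": [{"dx": 0.02,"dy": 0,"dz": 0,"rx": 0,"ry": 0,"rz": 0,"claw": 1},{"dx": 0.04,"dy": 0,"dz": 0,"rx": 0,"ry": 0,"rz": 0,"claw": 1},{"dx": 0.06,"dy": 0,"dz": 0,"rx": 0,"ry": 0,"rz": 0,"claw": 1},{"dx": 0.08,"dy": 0,"dz": 0,"rx": 0,"ry": 0,"rz": 0,"claw": 1},{"dx": 0.08,"dy": 0,"dz": 0,"rx": 0,"ry": 0,"rz": 0,"claw": 1}]}}

```text
time: 8.18
eef_pos: [0.5471, 0.0155, 0.0368]
tcp_rot: [[0.986, 0.166, 0.001], [0.166, -0.986, 0.0], [0.001, 0.0, -1.0]]
wrist_force: [-0.2, -0.8, -1.6]
opening: 0.136
grip_force: 42.9
```

```bash
python3 bars.py w5 0.0125 | head -12
```

```text
eef [0.54712244 0.01546444 0.03676318] yaw 9.57911012451867 time 8.1833 force [-0.18681409 -0.80682314 -1.58301818]
5 [('blade', np.int64(252), np.int64(265), 'x 119.4 y -13.5..-7.9'), ('bars', np.int64(170), np.int64(246), 'x 116.3 y -44.3..-14.7'), ('bars', np.int64(272), np.int64(307), 'x 116.3 y -4.5..9.1')]
15 [('blade', np.int64(253), np.int64(267), 'x 115.7 y -13.1..-7.1'), ('bars', np.int64(171), np.int64(243), 'x 112.9 y -44.3..-16.0'), ('bars', np.int64(272), np.int64(307), 'x 112.8 y -4.6..9.2')]
25 [('blade', np.int64(253), np.int64(269), 'x 111.8 y -13.3..-6.3'), ('bars', np.int64(172), np.int64(247), 'x 109.4 y -44.3..-14.5'), ('bars', np.int64(272), np.int64(306), 'x 109.3 y -4.6..8.9')]
35 [('blade', np.int64(253), np.int64(271), 'x 107.9 y -13.4..-5.5'), ('bars', np.int64(173), np.int64(248), 'x 105.8 y -44.3..-14.3'), ('bars', np.int64(272), np.int64(282), 'x 105.8 y -4.7..-0.7'), ('bars', np.int64(283), np.int64(306), 'x 105.8 y -0.3..8.9')]
45 [('blade', np.int64(253), np.int64(273), 'x 104.0 y -13.5..-4.7')]
55 [('blade', np.int64(254), np.int64(263), 'x 100.0 y -13.2..-9.1'), ('blade', np.int64(265), np.int64(274), 'x 100.0 y -8.3..-4.2')]
65 [('blade', np.int64(254), np.int64(263), 'x 95.9 y -13.3..-9.2'), ('blade', np.int64(267), np.int64(276), 'x 95.8 y -7.4..-3.4')]
75 [('blade', np.int64(254), np.int64(279), 'x 91.7 y -13.4..-2.0')]
85 [('blade', np.int64(254), np.int64(280), 'x 87.4 y -13.5..-1.6')]
95 [('blade', np.int64(255), np.int64(264), 'x 83.1 y -13.2..-9.0'), ('blade', np.int64(265), np.int64(282), 'x 83.1 y -8.5..-0.7')]
105 [('blade', np.int64(255), np.int64(284), 'x 78.7 y -13.3..0.2')]
```

View pics/w5.png

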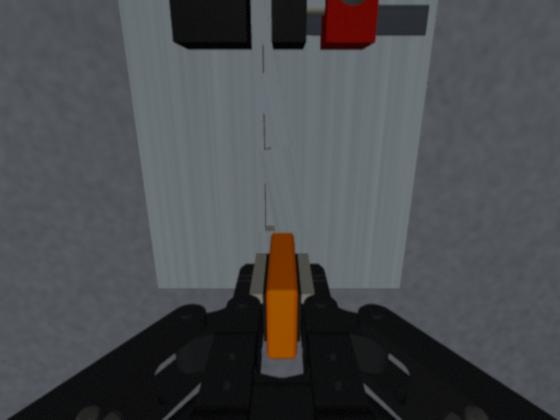

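Wrist5: nose is about 22 mm in, edge (col 253) about 1 mm off the fixed bar's face, and the pad face (col 272) is about to touch the taper. Now I'll ease toward the fixed bar and creep in.

Call:
{"method": "send_rows", "body": {"rows": [{"dx": 0,"dy": -0.004,"dz": 0.003,"rx": 0,"ry": 0,"rz": 0,"claw": 1},{"dx": 0.015,"dy": -0.004,"dz": 0.003,"rx": 0,"ry": 0,"rz": 0,"claw": 1},{"dx": 0.03,"dy": -0.004,"dz": 0.003,"rx": 0,"ry": 0,"rz": 0,"claw": 1},{"dx": 0.04,"dy": -0.004,"dz": 0.003,"rx": 0,"ry": 0,"rz": 0,"claw": 1},{"dx": 0.04,"dy": -0.004,"dz": 0.003,"rx": 0,"ry": 0,"rz": 0,"claw": 1}]}}

```text
time: 8.65
eef_pos: [0.5522, 0.0171, 0.0361]
tcp_rot: [[0.986, 0.166, -0.0], [0.166, -0.986, 0.0], [-0.0, -0.0, -1.0]]
wrist_force: [0.3, 1.1, -1.8]
opening: 0.131
grip_force: 42.9
```

Call:
{"method": "send_rows", "body": {"rows": [{"dx": 0.01,"dy": 0,"dz": 0,"rx": 0,"ry": 0,"rz": 0,"claw": 1},{"dx": 0.02,"dy": 0,"dz": 0,"rx": 0,"ry": 0,"rz": 0,"claw": 1},{"dx": 0.03,"dy": 0,"dz": 0,"rx": 0,"ry": 0,"rz": 0,"claw": 1},{"dx": 0.03,"dy": 0,"dz": 0,"rx": 0,"ry": 0,"rz": 0,"claw": 1},{"dx": 0.03,"dy": 0,"dz": 0,"rx": 0,"ry": 0,"rz": 0,"claw": 1}]}}

```text
time: 9.07
eef_pos: [0.556, 0.018, 0.0359]
tcp_rot: [[0.986, 0.167, -0.001], [0.167, -0.986, 0.0], [-0.001, -0.001, -1.0]]
wrist_force: [-2.6, 2.0, -0.7]
opening: 0.13
grip_force: 43.0
```

```bash
python3 bars.py w6 0.0122 | head -9
```

```text
eef [0.55604224 0.01799363 0.03585323] yaw 9.589272778141707 time 9.0667 force [-2.55509793  1.98762815 -0.71277989]
5 [('blade', np.int64(251), np.int64(264), 'x 119.3 y -13.8..-8.3'), ('bars', np.int64(172), np.int64(193), 'x 116.1 y -43.2..-35.1'), ('bars', np.int64(219), np.int64(249), 'x 116.1 y -25.0..-13.4'), ('bars', np.int64(275), np.int64(310), 'x 116.0 y -3.4..10.2')]
15 [('blade', np.int64(251), np.int64(266), 'x 115.5 y -13.9..-7.5'), ('bars', np.int64(173), np.int64(194), 'x 112.7 y -43.2..-35.0'), ('bars', np.int64(219), np.int64(249), 'x 112.7 y -25.3..-13.5'), ('bars', np.int64(275), np.int64(309), 'x 112.6 y -3.4..9.9')]
25 [('blade', np.int64(252), np.int64(268), 'x 111.7 y -13.6..-6.7'), ('bars', np.int64(174), np.int64(250), 'x 109.2 y -43.2..-13.3'), ('bars', np.int64(275), np.int64(309), 'x 109.2 y -3.4..10.0')]
35 [('blade', np.int64(252), np.int64(269), 'x 107.9 y -13.7..-6.3'), ('bars', np.int64(175), np.int64(250), 'x 105.7 y -43.2..-13.4'), ('bars', np.int64(275), np.int64(309), 'x 105.6 y -3.4..10.1')]
45 [('blade', np.int64(252), np.int64(271), 'x 103.9 y -13.9..-5.5'), ('bars', np.int64(176), np.int64(250), 'x 102.1 y -43.2..-13.5'), ('bars', np.int64(276), np.int64(309), 'x 102.0 y -3.1..10.2')]
55 [('blade', np.int64(253), np.int64(262), 'x 99.9 y -13.5..-9.5'), ('blade', np.int64(264), np.int64(273), 'x 99.9 y -8.7..-4.7'), ('bars', np.int64(177), np.int64(250), 'x 98.4 y -43.1..-13.6'), ('bars', np.int64(275), np.int64(309), 'x 98.4 y -3.5..10.3')]
65 [('blade', np.int64(253), np.int64(262), 'x 95.8 y -13.7..-9.6'), ('blade', np.int64(268), np.int64(274), 'x 95.8 y -6.9..-4.3'), ('bars', np.int64(178), np.int64(186), 'x 94.7 y -43.1..-39.9'), ('bars', np.int64(187), np.int64(250), 'x 94.7 y -39.5..-13.7'), ('bars', np.int64(275), np.int64(308), 'x 94.7 y -3.5..9.9')]
75 [('blade', np.int64(253), np.int64(278), 'x 91.7 y -13.8..-2.5')]
```

Call:
{"method": "send_rows", "body": {"rows": [{"dx": 0.01,"dy": 0.001,"dz": 0,"rx": 0,"ry": 0,"rz": 0,"claw": 1},{"dx": 0.02,"dy": 0.001,"dz": 0,"rx": 0,"ry": 0,"rz": 0,"claw": 1},{"dx": 0.03,"dy": 0.001,"dz": 0,"rx": 0,"ry": 0,"rz": 0,"claw": 1},{"dx": 0.04,"dy": 0.001,"dz": 0,"rx": 0,"ry": 0,"rz": 0,"claw": 1},{"dx": 0.04,"dy": 0.001,"dz": 0,"rx": 0,"ry": 0,"rz": 0,"claw": 1}]}}

```text
time: 9.53
eef_pos: [0.5612, 0.0187, 0.0358]
tcp_rot: [[0.986, 0.166, -0.003], [0.166, -0.986, 0.0], [-0.003, -0.001, -1.0]]
wrist_force: [-4.7, 2.1, 0.5]
opening: 0.132
grip_force: 43.4
```

Call:
{"method": "send_rows", "body": {"rows": [{"dx": 0,"dy": 0,"dz": 0,"rx": 0,"ry": 0,"rz": 0,"claw": 1},{"dx": 0,"dy": 0,"dz": 0,"rx": 0,"ry": 0,"rz": 0,"claw": 1}]}}

```text
time: 9.7
eef_pos: [0.5612, 0.0187, 0.0358]
tcp_rot: [[0.986, 0.166, -0.003], [0.166, -0.986, 0.0], [-0.002, -0.001, -1.0]]
wrist_force: [-4.0, 2.8, 0.7]
opening: 0.134
grip_force: 43.4
```

```bash
python3 bars.py w7 0.0122 | head -11
```

```text
eef [0.56121568 0.01868091 0.03581843] yaw 9.577934662326964 time 9.7 force [-3.97605315  2.7723795   0.72481378]
5 [('blade', np.int64(251), np.int64(260), 'x 119.2 y -13.8..-10.0'), ('bars', np.int64(171), np.int64(248), 'x 116.0 y -43.5..-13.8'), ('bars', np.int64(277), np.int64(312), 'x 115.9 y -2.6..10.9')]
15 [('blade', np.int64(251), np.int64(265), 'x 115.4 y -13.9..-7.9'), ('bars', np.int64(172), np.int64(195), 'x 112.6 y -43.5..-34.6'), ('bars', np.int64(223), np.int64(249), 'x 112.6 y -23.6..-13.5'), ('bars', np.int64(277), np.int64(312), 'x 112.5 y -2.6..11.0')]
25 [('blade', np.int64(251), np.int64(267), 'x 111.6 y -14.0..-7.1'), ('bars', np.int64(173), np.int64(193), 'x 109.1 y -43.5..-35.6'), ('bars', np.int64(220), np.int64(249), 'x 109.1 y -25.0..-13.6'), ('bars', np.int64(277), np.int64(312), 'x 109.1 y -2.6..11.1')]
35 [('blade', np.int64(251), np.int64(269), 'x 107.8 y -14.1..-6.3'), ('bars', np.int64(174), np.int64(198), 'x 105.6 y -43.5..-34.0'), ('bars', np.int64(216), np.int64(249), 'x 105.6 y -26.8..-13.7'), ('bars', np.int64(277), np.int64(311), 'x 105.5 y -2
[... 498 characters left out ...]
 np.int64(311), 'x 98.3 y -2.7..11.0')]
65 [('blade', np.int64(252), np.int64(262), 'x 95.7 y -14.1..-9.6'), ('blade', np.int64(266), np.int64(275), 'x 95.7 y -7.8..-3.8'), ('bars', np.int64(177), np.int64(250), 'x 94.6 y -43.5..-13.7'), ('bars', np.int64(281), np.int64(311), 'x 94.6 y -1.1..11.1')]
75 [('blade', np.int64(257), np.int64(277), 'x 91.6 y -12.0..-2.9'), ('bars', np.int64(178), np.int64(213), 'x 90.8 y -43.5..-29.0'), ('bars', np.int64(214), np.int64(250), 'x 90.8 y -28.6..-13.8'), ('bars', np.int64(277), np.int64(310), 'x 90.8 y -2.7..10.8')]
85 [('blade', np.int64(253), np.int64(279), 'x 87.4 y -13.9..-2.1')]
95 [('blade', np.int64(253), np.int64(281), 'x 83.1 y -14.0..-1.2')]
```

Call:
{"method": "send_rows", "body": {"rows": [{"dx": 0.01,"dy": 0,"dz": 0,"rx": 0,"ry": 0,"rz": 0,"claw": 1},{"dx": 0.02,"dy": 0,"dz": 0,"rx": 0,"ry": 0,"rz": 0,"claw": 1},{"dx": 0.03,"dy": 0,"dz": 0,"rx": 0,"ry": 0,"rz": 0,"claw": 1},{"dx": 0.03,"dy": 0,"dz": 0,"rx": 0,"ry": 0,"rz": 0,"claw": 1},{"dx": 0.03,"dy": 0,"dz": 0,"rx": 0,"ry": 0,"rz": 0,"claw": 1}]}}

```text
time: 10.17
eef_pos: [0.5649, 0.0194, 0.0358]
tcp_rot: [[0.986, 0.166, -0.004], [0.166, -0.986, 0.0], [-0.004, -0.001, -1.0]]
wrist_force: [-6.8, 1.2, 2.9]
opening: 0.135
grip_force: 43.6
```

```bash
python3 bars.py w8 0.0122 | sed -n '1p;3,10p'
```

```text
eef [0.56485479 0.01936833 0.03575111] yaw 9.573890720658268 time 10.1667 force [-6.81196477  1.24441612  2.87329556]
15 [('blade', np.int64(251), np.int64(265), 'x 115.4 y -13.9..-7.9'), ('bars', np.int64(172), np.int64(249), 'x 112.6 y -43.5..-13.5'), ('bars', np.int64(279), np.int64(314), 'x 112.5 y -1.8..11.8')]
25 [('blade', np.int64(251), np.int64(267), 'x 111.6 y -14.0..-7.1'), ('bars', np.int64(173), np.int64(196), 'x 109.1 y -43.5..-34.4'), ('bars', np.int64(217), np.int64(249), 'x 109.1 y -26.2..-13.6'), ('bars', np.int64(279), np.int64(314), 'x 109.1 y -1.8..11.9')]
35 [('blade', np.int64(252), np.int64(269), 'x 107.8 y -13.7..-6.3'), ('bars', np.int64(174), np.int64(194), 'x 105.6 y -43.4..-35.5'), ('bars', np.int64(220), np.int64(250), 'x 105.6 y -25.2..-13.3'), ('bars', np.int64(279), np.int64(313), 'x 105.6 y -1.8..11.6')]
45 [('blade', np.int64(252), np.int64(271), 'x 103.9 y -13.8..-5.5'), ('bars', np.int64(175), np.int64(199), 'x 102.0 y -43.4..-33.8'), ('bars', np.int64(217), np.int64(250), 'x 102.0 y -26.6..-13.4'), ('bars', np.int64(279), np.int64(313), 'x 102.0 
[... 297 characters left out ...]
t64(252), np.int64(262), 'x 95.8 y -14.1..-9.6'), ('blade', np.int64(266), np.int64(275), 'x 95.8 y -7.8..-3.8'), ('bars', np.int64(177), np.int64(250), 'x 94.7 y -43.4..-13.7'), ('bars', np.int64(279), np.int64(313), 'x 94.6 y -1.9..12.0')]
75 [('blade', np.int64(253), np.int64(277), 'x 91.6 y -13.7..-2.9'), ('bars', np.int64(178), np.int64(251), 'x 90.9 y -43.4..-13.4'), ('bars', np.int64(279), np.int64(313), 'x 90.8 y -1.9..12.1')]
85 [('blade', np.int64(253), np.int64(279), 'x 87.4 y -13.9..-2.0'), ('bars', np.int64(179), np.int64(207), 'x 87.0 y -43.4..-31.8'), ('bars', np.int64(208), np.int64(251), 'x 87.0 y -31.4..-13.5'), ('bars', np.int64(279), np.int64(312), 'x 87.0 y -1.9..11.8')]
```

The gap now reads about 11.7 mm against 9.9 at rest, so the pad has given about 1.8 mm with the edge flush. Release.

Call:
{"method": "send_rows", "body": {"rows": [{"dx": 0,"dy": 0,"dz": 0,"rx": 0,"ry": 0,"rz": 0,"claw": 0.5},{"dx": 0,"dy": 0,"dz": 0,"rx": 0,"ry": 0,"rz": 0,"claw": 0.2},{"dx": 0,"dy": 0,"dz": 0,"rx": 0,"ry": 0,"rz": 0,"claw": -0.2},{"dx": 0,"dy": 0,"dz": 0,"rx": 0,"ry": 0,"rz": 0,"claw": -0.2},{"dx": 0,"dy": 0,"dz": 0,"rx": 0,"ry": 0,"rz": 0,"claw": -0.2}]}}

```text
time: 10.63
eef_pos: [0.5677, 0.0191, 0.0366]
tcp_rot: [[0.986, 0.166, 0.001], [0.166, -0.986, -0.0], [0.001, 0.0, -1.0]]
wrist_force: [0.8, 0.2, -0.3]
opening: 0.599
grip_force: 0.0
```

Call:
{"method": "send_rows", "body": {"rows": [{"dx": 0,"dy": 0,"dz": -0.1,"rx": 0,"ry": 0,"rz": 0,"claw": -0.2},{"dx": 0,"dy": 0,"dz": -0.2,"rx": 0,"ry": 0,"rz": 0,"claw": -0.2},{"dx": 0,"dy": 0,"dz": -0.4,"rx": 0,"ry": 0,"rz": 0,"claw": -0.2},{"dx": 0,"dy": 0,"dz": -0.5,"rx": 0,"ry": 0,"rz": 0,"claw": -0.2},{"dx": 0,"dy": 0,"dz": -0.5,"rx": 0,"ry": 0,"rz": 0,"claw": -0.2}]}}

```text
time: 11.05
eef_pos: [0.5706, 0.0192, 0.1159]
tcp_rot: [[0.986, 0.166, 0.009], [0.166, -0.986, -0.0], [0.009, 0.002, -1.0]]
wrist_force: [1.0, -0.2, 0.1]
opening: 0.598
grip_force: 0.0
```

Call:
{"method": "send_rows", "body": {"rows": [{"dx": 0,"dy": 0,"dz": 0,"rx": 0,"ry": 0,"rz": 0,"claw": -0.2},{"dx": 0,"dy": 0,"dz": 0,"rx": 0,"ry": 0,"rz": 0,"claw": -0.2},{"dx": 0,"dy": 0,"dz": 0,"rx": 0,"ry": 0,"rz": 0,"claw": -0.2}]}}

```text
time: 11.3
eef_pos: [0.5656, 0.0192, 0.1095]
tcp_rot: [[0.986, 0.166, -0.003], [0.166, -0.986, -0.0], [-0.003, -0.0, -1.0]]
wrist_force: [0.7, -0.5, 0.6]
opening: 0.599
grip_force: 0.0
```

```bash
python3 bars.py w9 0.012 | sed -n '1p;2,20p'
```

```text
eef [0.56559709 0.01924719 0.10946778] yaw 9.573270659120997 time 11.3 force [ 0.67175848 -0.52165185  0.62456835]
5 [('bars', np.int64(209), np.int64(259), 'x 133.2 y -43.4..-14.2'), ('bars', np.int64(280), np.int64(286), 'x 133.1 y -1.9..1.6'), ('bars', np.int64(287), np.int64(302), 'x 133.1 y 2.2..11.0')]
15 [('bars', np.int64(209), np.int64(254), 'x 128.0 y -43.8..-17.3'), ('bars', np.int64(280), np.int64(302), 'x 128.0 y -1.9..11.1')]
25 [('bars', np.int64(210), np.int64(246), 'x 122.8 y -43.6..-22.2'), ('bars', np.int64(247), np.int64(260), 'x 122.7 y -21.6..-13.8'), ('bars', np.int64(280), np.int64(302), 'x 122.7 y -1.9..11.2')]
35 [('blade', np.int64(261), np.int64(269), 'x 119.6 y -14.2..-9.1'), ('bars', np.int64(211), np.int64(232), 'x 117.4 y -43.4..-30.8'), ('bars', np.int64(233), np.int64(260), 'x 117.4 y -30.2..-14.0'), ('bars', np.int64(280), np.int64(302), 'x 117.4 y -1.9..11.3')]
45 [('blade', np.int64(261), np.int64(271), 'x 113.8 y -14.3..-7.9'), ('bars', np.int64(211), np.int64(260), 'x 112.0 y -43.8..-14.1'), ('bars', np.int64(280), np.int64(302), 'x 111.9 y -2.0
[... 1383 characters left out ...]
'x 70.3 y -9.1..0.6')]
125 [('blade', np.int64(262), np.int64(268), 'x 63.6 y -14.7..-10.5'), ('blade', np.int64(272), np.int64(286), 'x 63.6 y -7.8..2.0')]
135 [('blade', np.int64(263), np.int64(289), 'x 56.7 y -14.1..4.1')]
145 [('blade', np.int64(263), np.int64(290), 'x 49.8 y -14.3..4.8')]
155 [('blade', np.int64(263), np.int64(292), 'x 42.6 y -14.4..6.3')]
165 [('blade', np.int64(263), np.int64(269), 'x 35.4 y -14.6..-10.2'), ('blade', np.int64(270), np.int64(294), 'x 35.4 y -9.5..7.8')]
175 [('blade', np.int64(272), np.int64(296), 'x 28.0 y -8.1..9.4')]
185 [('blade', np.int64(263), np.int64(269), 'x 20.4 y -14.9..-10.4'), ('blade', np.int64(274), np.int64(298), 'x 20.4 y -6.7..11.0')]
```

View pics/w9.png

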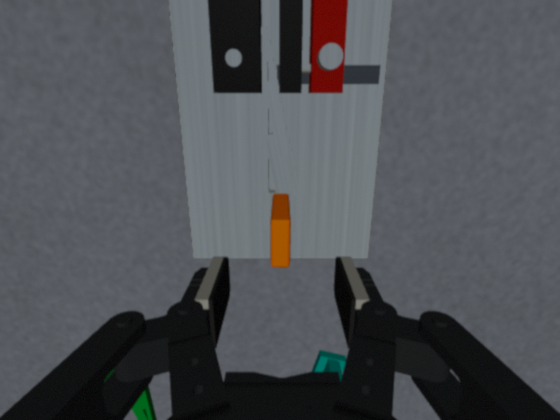

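Wrist9 shows the blade released, lying flat (handle top at (281,205-265)) with its straight edge at cols 261-263 on the fixed bar's face and the pad face at col 280. The gap is about 12 mm, so the pad holds it with about 2 mm of give. Handing in.

```bash
python3 -c "
from cell import manip
print(manip.job_done())"
```

```text
the job is handed in; nothing more can be done
None
```

The feeler blade is in the gap, released and lying flat against the fixed bar. By my camera measurement the sprung bar is pushed back about 2 mm; the job is handed in, but no verdict came back.

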